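Swap round the grommet setters

TASK

The three tubular grommet setters were put back on the wrong bases of their kit, and a setter used with the wrong base spoils the grommet. Move them round so that every setter stands upright and fully down over the base of its own size: small on small, medium on medium, large on large. The black rubber pad is free for parking one meanwhile and must be empty at the end; knock no setter over, and leave the jar and the brush where they are.

Things in the scene. Friction and masses are not known exactly. Their poses are not given: they have to be found in the camera images.
- small_setter_centre (a point): Small setter: an upright steel tube with a knurled band, 27 mm in diameter and 64 mm high, 0.12 kg. The point is its centre, half-way up (32 mm above its foot). Its z axis points up along the tube. The lower end has a round bore of 15 mm, 18 mm deep (19 mm wide over the lowest 3 mm); the upper end is closed. It can be gripped round the middle.
- medium_setter_centre (a point): Medium setter: the same shape, 37 mm in diameter and 72 mm high, 0.2 kg, bore 25 mm (29 mm over the lowest 3 mm). The point is its centre, 36 mm above its foot, z axis up.
- large_setter_centre (a point): Large setter: the same shape, 47 mm in diameter and 80 mm high, 0.3 kg, bore 35 mm (39 mm over the lowest 3 mm). The point is its centre, 40 mm above its foot, z axis up.
- small_seat (a point): Small base: a fixed steel disc 44 mm in diameter on a wooden board (76 x 316 mm, its top 8 mm below the disc's face), with a round post in its middle, 10 mm in diameter and 12 mm high. The point is in the middle of the disc at the height of its flat upper face, where the foot of a fully seated setter stands; the post rises 12 mm above the point. At the start the medium setter stands here, loose over the post, its foot on the disc.
- medium_seat (a point): Medium base: the same, disc 54 mm, post 20 mm in diameter and 12 mm high. The point is in the middle of the disc at its upper face. At the start the large setter stands here, loose over the post, its foot on the disc.
- large_seat (a point): Large base: the same, disc 64 mm, post 30 mm in diameter and 12 mm high. The point is in the middle of the disc at its upper face. At the start the small setter stands here on top of the post, 12 mm above the disc, because the post is too thick for its bore.
- pad_top (a point): Round black rubber pad, 64 mm in diameter and 6 mm thick, fixed on the same board, bare at the start. The point is in the middle of its flat upper face; a setter can stand here for the time being. The three bases and the pad stand in one row, 80 mm from centre to centre, along the board; which is at which place in the row changes. Behind the left half of the board, 55 mm or more behind the line of the row, lies a fixed heap of papers and trays up to 0.15 m high.
- jar_centre (a point): Glass jar with an orange lid, 64 mm in diameter, 72 mm high, standing on the bench behind the right end of the board; the point is its centre. Not to be disturbed.
- brush_centre (a point): Felt brush with a wooden back, 130 mm long, 41 mm wide, 36 mm high, lying on the bench beyond the right end of the board; the point is its centre. Not to be disturbed.
Mind the look-alikes: they are no part of the job. What is shaped like the part that bears medium_setter_centre but green is not meant.

How it is judged:
At the end, for the whole second after the job is handed in: Each setter stands upright (within 0.08 rad) on the base of its own size, its axis within 5 mm of the post's and its foot within 3 mm of the disc, released and at rest; the pad is therefore empty (horizontal distance between small_setter_centre and small_seat below 0.005 m and horizontal distance between medium_setter_centre and medium_seat below 0.005 m and horizontal distance between large_setter_centre and large_seat below 0.005 m and z of small_setter_centre in the frame of small_seat below 0.035 m and z of medium_setter_centre in the frame of medium_seat below 0.039 m and z of large_setter_centre in the frame of large_seat below 0.043 m and angle between each of small_setter_centre, medium_setter_centre, large_setter_centre's own z axis and vertical below 0.08 rad and linear speed of each of small_setter, medium_setter, large_setter below 0.02 m/s); the robot touches nothing.
It fails at once if a setter is knocked over (angle between any of small_setter_centre, medium_setter_centre, large_setter_centre's own z axis and vertical above 0.6 rad).
It fails at once if the jar or the brush is moved by more than 20 mm (distance of any of jar_centre, brush_centre from where it was at the start of the episode above 0.02 m).
It also fails if it takes over 102 s, if anything falls off the work surface, if the arm or the gripper's body presses on something with over 40 N, if the wrist force passes 120 N, or if a joint passes its speed limit or range.

ROBOT

A 7-joint arm with a two-finger parallel gripper is mounted at the origin on a cart in front of the work surface, level with it; the furniture and walls round the work are solid. World frame = base frame: x ahead of the robot, y to its left, z up, the work surface at z = 0. Lengths are in m, angles in rad, forces in N, time in s.
With the tool pointing down it reaches from about 0.425 to 0.875 m from the base axis. Payload 9.9 kg.
Tool frame: the origin (TCP) lies on the centre line of the jaws, within the pads' length; the fingertips stand 14 mm ahead of it and the grasp point (between the pads) lies 5 mm behind it; z points along the fingers, y is the line along which they close (so a half turn about z gives the same grasp; the last joint's range is limited). The gripper opens to 85 mm and grips with 20 to 120 N. Pads are 22 mm wide; open, the fingers measure 114 mm over their backs; the gripper's body (76 mm by 85 mm) begins 54 mm behind the grasp point. The pads swing forward as they close: fully open they stand 13 mm farther back than shut.
Start: joints at [1.226, 0.576, 0.025, 1.437, -0.015, 1.129, -0.057], TCP at [0.174, -0.652, 0.222] pointing down, gripper open.
Joint ranges: [-2.76, 2.76], [-0.34, 2.15], [-1.52, 1.57], [0.19, 2.46], [-1.09, 4.23], [0.17, 1.99], [-2.82, 2.82]. Speed limits (rad/s): [2.22, 2.22, 3.01, 3.01, 3.14, 3.14, 3.14].

INTERFACE

Orientations are given as a 3x3 rotation matrix whose columns are the frame's x, y, z axes.
In Python, from station import ctrl gives the robot as it stands. The module is installed in compiled form; this text tells all that it offers.
- The arm moves only by the tool arm_command, never from a script. Its argument "rows" is a list that holds one entry, the list of rows, each a list of 4 numbers: the shift along the tool's x, y, z as a fraction of full scale, then the turn about the tool's z as a fraction of full scale. A call has 1 to 20 rows; each row shifts and turns the commanded pose from where the row before left it, along the tool's axes as they then stand; what a row does not reach is not made up. Full scale, the value 1, is 0.025 m for a shift and pi rad for a turn. A row lasts 1/10 s, in which the tool goes at most 50 mm and 8.59 degrees, less where a joint would pass 70% of its speed; a pose out of reach is approached as far as the arm can. A call with a number of a shift or a turn outside -1 to 1 is refused whole. A call with a gripper value outside its range is refused whole. "hand" is the finger opening in mm, from 0 to 85.4, set as the call begins (left out, the last holds). The fingers move at their own pace and stop on an object; "force" is the grip in N (left out, the last holds). Time passes only in rows, so rows that do not move let the fingers close. It gives the time, the measured TCP pose, the force and the opening at its end, in the units of the state.
- ctrl.state(): the state, without advancing time (a new reading comes with each control period).
- ctrl.grab_frame(name): name is "scene" or "top"; returns a dict with "image" (480x640x3 uint8, red, green, blue), "fx", "fy", "cx", "cy" (pixels), "k1" (the pictures are not rectified: a ray, as slopes to the right and down, at radius r is drawn at 1 + k1 r^2 times it, then the intrinsics apply), "R" (3x3) and "t" (3): a world point X has camera coordinates R X + t. Camera axes: x right, y down, z forward; pixel columns grow to the right and rows downward; lengths in m; the calibration is good to about 2 mm. A picture is of the moment at which its call begins. There is no depth.
- ctrl.sign_off(): hands the job in, once; it reports no verdict.
The state is a dict: "time": time; "joint_pos": joint angles; "joint_vel": joint speeds; "joint_efforts": joint torques, N m; "ee_pos": TCP position; "tool_rot": TCP orientation; "wrist_force": force on the tool from outside, world axes, zero at the start; "torque": the same for the moment, N m; "gripper_width": finger opening in m.
Only numpy, scipy, OpenCV 4.12 (cv2) and the standard library are available. Lean on these libraries where they do the work, as an engineer would, in place of code of your own. Each camera call takes 0.05 s, during which the arm holds its last target. There are 200 camera calls.

## Working session

There is one attempt and no reset: what is moved stays moved. The work goes in short steps, Python scripts to look and compute and a tool call to move; the robot and the scene stay as the last step left them, time stands still between calls to the robot, and variables do not carry over. Pictures are saved under pics/ and viewed, on a budget of 14 in all, crops included, one or two more only if the job needs it, and the job is handed in when it is done.

Besides the shell and the picture viewer there is one more tool, called by a JSON object that holds its "fn" and its "kwargs", one argument or row to a line. arm_command: Moves the arm, as the interface text tells. Shift numbers are shares of 0.025 m and turn numbers shares of pi rad, none past 1 either way. Its arguments: {"type":"object","properties":{"rows":{"type":"array"},"hand":{"type":"number"},"force":{"type":"number"}},"required":["rows"]}

```bash
mkdir -p pics
python3 - <<'E'
from station import ctrl
import cv2, numpy as np
s=ctrl.state()
for k in s: print(k,np.round(s[k],3).tolist())
for n in("scene","top"):
    f=ctrl.grab_frame(n); cv2.imwrite(f"pics/{n}0.png",f["image"][:,:,::-1])
    print(n,[f[k] for k in("fx","fy","cx","cy","k1")],np.round(f["R"],3).tolist(),np.round(f["t"],3).tolist(), (-np.array(f["R"]).T@f["t"]).round(3))
E
```

```text
time 0.0
joint_pos [1.226, 0.577, 0.025, 1.438, -0.015, 1.129, -0.057]
joint_vel [0.0, -0.002, -0.0, -0.001, 0.002, 0.001, 0.001]
joint_efforts [-0.001, -76.576, 2.25, -28.597, 0.015, 0.013, 0.0]
ee_pos [0.174, -0.652, 0.221]
tool_rot [[0.966, 0.258, -0.0], [0.258, -0.966, 0.002], [-0.0, -0.002, -1.0]]
wrist_force [-0.25, -0.998, -0.231]
torque [-0.015, 0.012, 0.011]
gripper_width 0.085
scene [540.5306431026163, 540.5306431026163, 326.3651869454894, 237.01081056840536, -0.15585663364891328] [[-0.852, -0.523, -0.002], [-0.328, 0.537, -0.777], [0.408, -0.662, -0.629]] [0.522, 0.19, 0.948] [0.12  0.798 0.745]
top [491.6760605144804, 491.6760605144804, 322.6812311725699, 234.53138327189328, -0.05274104191877106] [[0.01, -1.0, 0.011], [-1.0, -0.01, -0.026], [0.026, -0.011, -1.0]] [0.111, 0.51, 0.944] [0.484 0.127 0.955]
```

View pics/scene0.png

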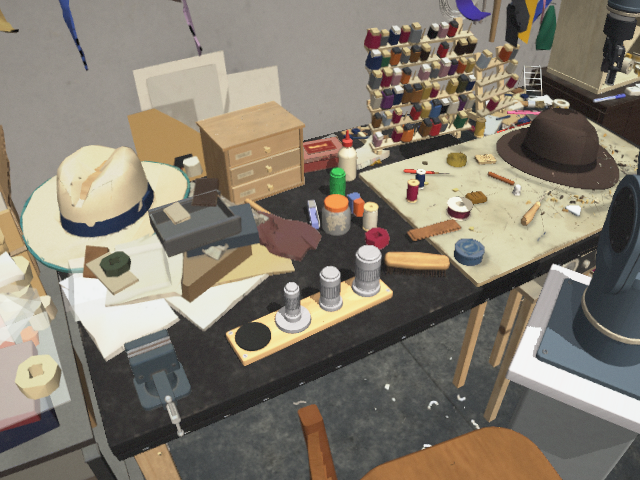

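View pics/top0.png

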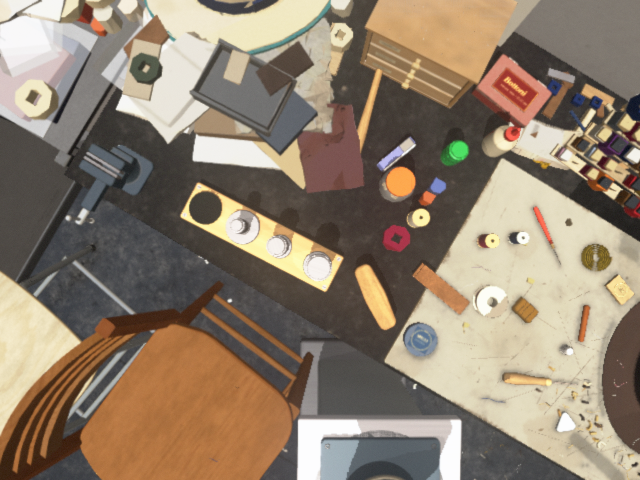

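Both views show the same row along the board. In order it holds the pad (top 205,207), the small setter on the wide large disc (240,227), the medium setter (279,244) and the large setter (318,266). The look-alike is the green cylinder at top (455,153) / scene (338,182). The jar is at (398,184) and the brush at (375,297).

```bash
cat > h.py <<'E'
from station import ctrl
import cv2, numpy as np
def frame(n,save=None):
    f=ctrl.grab_frame(n); f["R"]=np.array(f["R"]);f["t"]=np.array(f["t"]).ravel()
    f["K"]=np.array([[f["fx"],0,f["cx"]],[0,f["fy"],f["cy"]],[0,0,1.]]);f["D"]=np.array([f["k1"],0,0,0.])
    if save: cv2.imwrite(save,f["image"][:,:,::-1])
    return f
def ray(f,uv):
    p=cv2.undistortPoints(np.array([[uv]],float),f["K"],f["D"])[0,0]
    d=f["R"].T@np.array([*p,1]); return -f["R"].T@f["t"],d/np.linalg.norm(d)
def plane(f,uv,z):
    o,d=ray(f,uv); return o+d*(z-o[2])/d[2]
def tri(f,a,g,b):
    o1,d1=ray(f,a);o2,d2=ray(g,b)
    s=np.linalg.lstsq(np.c_[d1,-d2],o2-o1,rcond=None)[0]
    p,q=o1+s[0]*d1,o2+s[1]*d2; return (p+q)/2,np.linalg.norm(p-q)
def proj(f,X):
    return cv2.projectPoints(np.array(X,float).reshape(-1,1,3),cv2.Rodrigues(f["R"])[0],f["t"],f["K"],f["D"])[0][:,0]
E
python3 - <<'E'
from h import *
t=frame("top");s=frame("scene")
a=cv2.resize(t["image"][175:300,170:355],None,fx=4,fy=4,interpolation=cv2.INTER_CUBIC)
b=cv2.resize(s["image"][240:365,220:405],None,fx=4,fy=4,interpolation=cv2.INTER_CUBIC)
cv2.imwrite("pics/crop_t.png",a[:,:,::-1]);cv2.imwrite("pics/crop_s.png",b[:,:,::-1])
for n,f,(r0,r1,c0,c1) in(("top",t,(175,300,170,355)),("scene",s,(240,365,220,405))):
    hsv=cv2.cvtColor(f["image"],cv2.COLOR_RGB2HSV)[r0:r1,c0:c1]
    m=cv2.inRange(hsv,(8,70,120),(35,255,255))
    m=cv2.morphologyEx(m,cv2.MORPH_OPEN,np.ones((2,2)))
    cs=max(cv2.findContours(m,cv2.RETR_EXTERNAL,cv2.CHAIN_APPROX_NONE)[0],key=cv2.contourArea)
    print(n,cv2.approxPolyDP(cv2.convexHull(cs),4,True)[:,0]+[c0,r0])
    m=cv2.inRange(hsv,(0,0,0),(179,255,45)); nn,l,st,ce=cv2.connectedComponentsWithStats(m)
    for i in range(1,nn):
        if st[i,4]>150: print(" dark",st[i,:5]+[c0,r0,0,0,0],ce[i]+[c0,r0])
E
```

```text
top [[197 184]
 [343 257]
 [328 291]
 [184 220]
 [181 215]]
scene [[393 292]
 [392 298]
 [251 364]
 [243 364]
 [227 336]
 [354 278]
 [382 281]]
 dark [ 314  325   91   40 1048] [365.25954198 348.04866412]
```

View pics/crop_t.png

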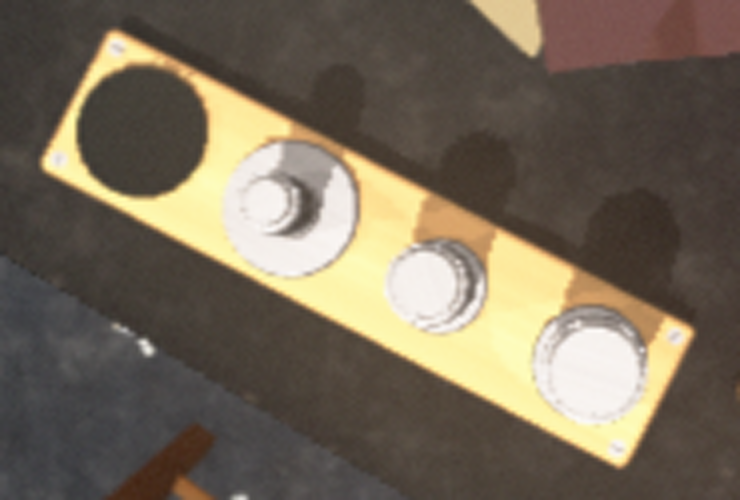

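View pics/crop_s.png

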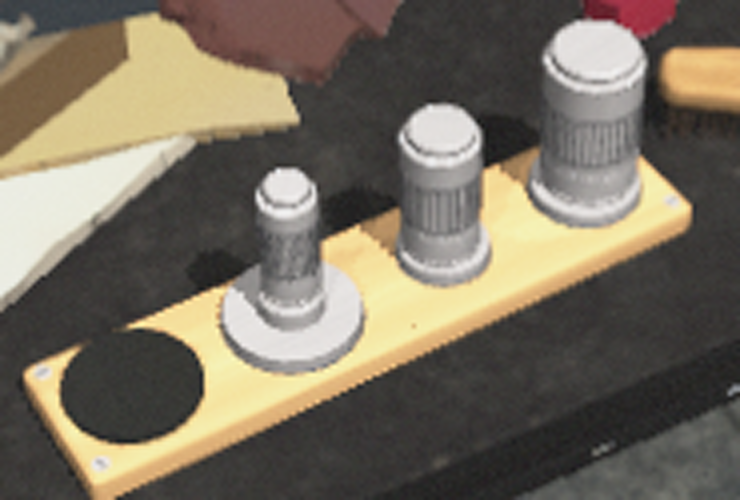

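The crops confirm the choice. The steel tubes sit at top-crop (268,203), (427,285) and (597,368), with the bare pad at (142,131) and the large disc at (290,208). The green cylinder isn't on the board.

Run:
```python
from h import *
t=frame("top");s=frame("scene")
T=lambda u,v:((u+.5)/4-.5+170,(v+.5)/4-.5+175)
S=lambda u,v:((u+.5)/4-.5+220,(v+.5)/4-.5+240)
for n,a,b in(("pad",(142,131),(132,385)),("small",(268,203),(287,184)),("med",(427,285),(440,127)),("large",(597,368),(595,50)),("screw1",(117,48),(42,373)),("screw2",(59,159),(100,464)),("screw3",(675,337),(672,201))):
    p,e=tri(t,T(*a),s,S(*b)); print(n,p.round(4),round(e,4))
for z in(.015,.02,.025):
    P=[plane(t,T(*a),z)[:2] for a in((117,48),(59,159),(675,337),(616,448))]
    P=np.array(P); c=P.mean(0); d=(P[2]+P[3]-P[0]-P[1])/2; L=np.linalg.norm(d); d/=L
    print(z,c.round(4),d.round(4),L, [ (c+d*k).round(4).tolist() for k in(-.12,-.04,.04,.12)], "pad",plane(t,T(142,131),z+.006).round(4),"disc",plane(t,T(290,208),z+.008).round(4))
for n,a,h in(("small",(268,203),.02+.008+.012+.064),("med",(427,285),.1),("large",(597,368),.108)):
    print(n,plane(t,T(*a),h).round(4))
```

```text
pad [0.5563 0.3396 0.0222] 0.0031
small [0.5196 0.2662 0.1025] 0.0023
med [0.485  0.1973 0.0979] 0.0018
large [0.4489 0.1224 0.104 ] 0.0039
screw1 [0.5964 0.3532 0.0189] 0.0028
screw2 [0.5429 0.3799 0.0191] 0.0028
screw3 [ 0.4431  0.0756 -0.0276] 0.0401
0.015 [0.5035 0.234 ] [-0.4504 -0.8928] 0.3009191472007361 [[0.5575, 0.3412], [0.5215, 0.2697], [0.4854, 0.1983], [0.4494, 0.1269]] pad [0.5578 0.3408 0.021 ] disc [0.5217 0.2693 0.023 ]
0.02 [0.5034 0.2335] [-0.4504 -0.8928] 0.29931857319755745 [[0.5574, 0.3406], [0.5214, 0.2692], [0.4853, 0.1977], [0.4493, 0.1263]] pad [0.5574 0.3396 0.026 ] disc [0.5215 0.2686 0.028 ]
0.025 [0.5033 0.2329] [-0.4504 -0.8928] 0.29771799919437886 [[0.5573, 0.34], [0.5213, 0.2686], [0.4852, 0.1972], [0.4492, 0.1258]] pad [0.557  0.3385 0.031 ] disc [0.5213 0.2678 0.033 ]
small [0.5205 0.2665 0.104 ]
med [0.4858 0.1975 0.1   ]
large [0.4508 0.1234 0.108 ]
```

{"fn": "arm_command", "kwargs": {
  "rows": [
    [[0, 0, 0, -0.0445], [0, 0, 0, -0.0445], [0, 0, 0, -0.0445], [0, 0, 0, -0.0445], [0, 0, 0, -0.0445], [0, 0, 0, -0.0445]]
  ],
  "hand": 50,
  "force": 40
}}

```text
time: 0.9
ee_pos: [0.174, -0.6521, 0.2222]
tool_rot: [[0.449, 0.894, -0.0], [0.894, -0.449, 0.0], [0.0, -0.0, -1.0]]
wrist_force: [0.0, 0.2, -0.1]
gripper_width: 0.0501
```

{"fn": "arm_command", "kwargs": {
  "rows": [
    [[1, 0.22, 0, 0], [1, 0.22, 0, 0], [1, 0.22, 0, 0], [1, 0.22, 0, 0], [1, 0.22, 0, 0], [1, 0.22, 0, 0], [1, 0.22, 0, 0], [1, 0.22, 0, 0], [1, 0.22, 0, 0], [1, 0.22, 0, 0], [1, 0.22, 0, 0], [1, 0.22, 0, 0], [1, 0.22, 0, 0], [1, 0.22, 0, 0], [1, 0.22, 0, 0], [1, 0.22, 0, 0], [1, 0.22, 0, 0], [1, 0.22, 0, 0], [1, 0.22, 0, 0], [1, 0.22, 0, 0]]
  ]
}}

```text
time: 2.9
ee_pos: [0.4996, -0.2558, 0.2224]
tool_rot: [[0.454, 0.891, 0.0], [0.891, -0.454, -0.0], [-0.0, 0.0, -1.0]]
wrist_force: [0.1, -0.7, 0.5]
gripper_width: 0.05
```

{"fn": "arm_command", "kwargs": {
  "rows": [
    [[0.95, -0.434, 0, 0], [0.95, -0.434, 0, 0], [0.95, -0.434, 0, 0], [0.95, -0.434, 0, 0], [0.95, -0.434, 0, 0], [0.95, -0.434, 0, 0], [0.95, -0.434, 0, 0], [0.95, -0.434, 0, 0], [0.95, -0.434, 0, 0], [0.95, -0.434, 0, 0], [0.95, -0.434, 0, 0], [0.95, -0.434, 0, 0], [0.95, -0.434, 0, 0], [0.95, -0.434, 0, 0], [0.95, -0.434, 0, 0], [0.95, -0.434, 0, 0], [0.95, -0.434, 0, 0], [0.95, -0.434, 0, 0], [0.95, -0.434, 0, 0], [0.95, -0.434, 0, 0]]
  ]
}}

```text
time: 4.9
ee_pos: [0.5213, 0.2661, 0.2224]
tool_rot: [[0.454, 0.891, 0.0], [0.891, -0.454, -0.0], [-0.0, 0.0, -1.0]]
wrist_force: [1.5, -0.2, -0.6]
gripper_width: 0.0499
```

{"fn": "arm_command", "kwargs": {
  "rows": [
    [[0, 0, 0, 0], [0, 0, 0, 0]]
  ]
}}

```text
time: 5.1
ee_pos: [0.5211, 0.2653, 0.2221]
tool_rot: [[0.453, 0.892, -0.0], [0.892, -0.453, -0.0], [-0.001, -0.0, -1.0]]
wrist_force: [-1.4, -1.8, 0.3]
gripper_width: 0.0498
```

```bash
cat > look.py <<'E'
import sys
from h import *
n=sys.argv[1]; t=frame("top");s=frame("scene")
a=cv2.resize(t["image"][165:300,165:355],None,fx=2.8,fy=2.8,interpolation=cv2.INTER_CUBIC)
b=cv2.resize(s["image"][225:365,215:405],None,fx=2.8,fy=2.8,interpolation=cv2.INTER_CUBIC)[:378]
w=np.vstack([cv2.resize(x,None,fx=.75,fy=.75) for x in(a,b)])
cv2.imwrite(f"pics/{n}.png",np.vstack([cv2.resize(t["image"][150:310,150:360],(525,400)),cv2.resize(s["image"][200:370,210:420],(247,200))]) [:,:,::-1] if 0 else np.hstack([cv2.resize(t["image"][165:300,165:355],(400,284),interpolation=cv2.INTER_CUBIC),cv2.resize(s["image"][225:360,215:405],(400,284),interpolation=cv2.INTER_CUBIC)])[:,:,::-1])
st=ctrl.state(); print(np.round(st["ee_pos"],4),np.round(st["joint_pos"],2))
E
sed -i '/^a=/d;/^b=/d;/^w=/d;s/np.vstack(.*if 0 else //' look.py; cat look.py; python3 look.py l1
```

```text
import sys
from h import *
n=sys.argv[1]; t=frame("top");s=frame("scene")
cv2.imwrite(f"pics/{n}.png",np.hstack([cv2.resize(t["image"][165:300,165:355],(400,284),interpolation=cv2.INTER_CUBIC),cv2.resize(s["image"][225:360,215:405],(400,284),interpolation=cv2.INTER_CUBIC)])[:,:,::-1])
st=ctrl.state(); print(np.round(st["ee_pos"],4),np.round(st["joint_pos"],2))
[0.5215 0.2639 0.2222] [-0.29  0.46 -0.4   1.68  0.2   1.05 -1.22]
```

View pics/l1.png

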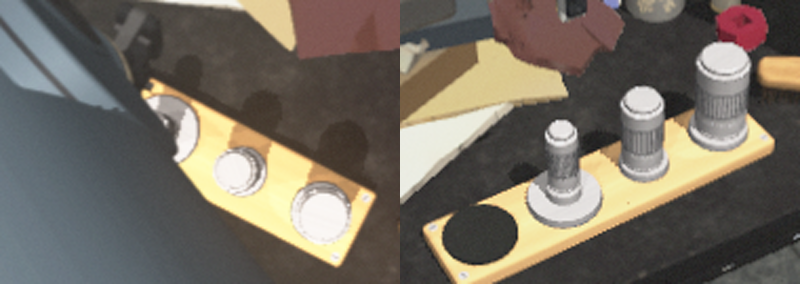

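The top view is mostly hidden by the arm. The scene view shows all three setters untouched and the bare pad at (480,235). I'll lower to just above the small setter and look from close by.

{"fn": "arm_command", "kwargs": {
  "rows": [
    [[0.05, -0.03, 0.8, 0], [0, 0, 0.8, 0], [0, 0, 0.8, 0], [0, 0, 0.8, 0], [0, 0, 0.5, 0], [0, 0, 0, 0]]
  ]
}}

```text
time: 5.8
ee_pos: [0.5207, 0.2651, 0.1284]
tool_rot: [[0.455, 0.891, -0.002], [0.891, -0.455, -0.002], [-0.003, -0.001, -1.0]]
wrist_force: [0.3, 0.2, 0.2]
gripper_width: 0.0496
```

```bash
python3 look.py l2
python3 - <<'E'
from h import *
s=frame("scene"); i=s["image"][210:360,215:375].copy()
st=ctrl.state();print(st["ee_pos"])
cv2.imwrite("pics/l2b.png",cv2.resize(i,None,fx=4,fy=4,interpolation=cv2.INTER_CUBIC)[:,:,::-1])
print([(np.array(ctrl.state()["ee_pos"])).round(4) for _ in range(3)])
E
```

```text
[0.5216 0.2663 0.1303] [-0.31  0.56 -0.37  1.79  0.26  0.85 -1.27]
[0.52179608 0.26666173 0.13072518]
[array([0.5218, 0.2667, 0.1307]), array([0.5218, 0.2667, 0.1307]), array([0.5218, 0.2667, 0.1307])]
```

View pics/l2b.png

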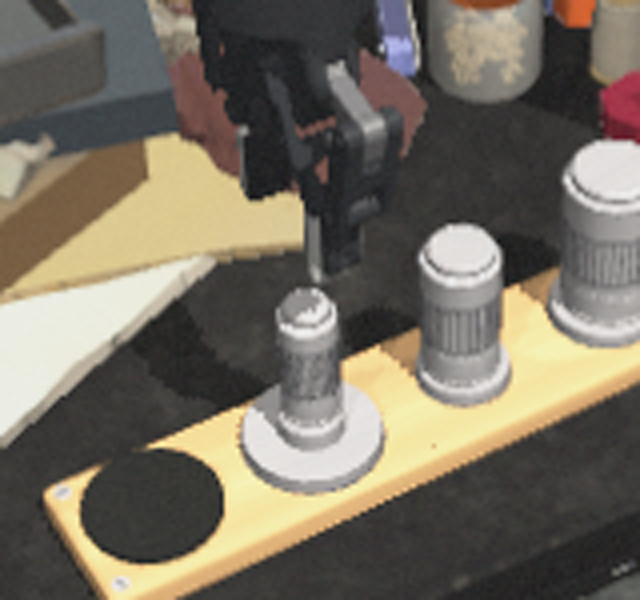

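The open fingers straddle the small setter. The near fingertip is at (345,265) and the setter's top at (306,310). I'll lower and grip.

{"fn": "arm_command", "kwargs": {
  "rows": [
    [[0, 0.02, 0.5, 0], [0, 0, 0.5, 0], [0, 0, 0.5, 0], [0, 0, 0.5, 0], [0, 0, 0.3, 0], [0, 0, 0, 0]]
  ]
}}

```text
time: 6.55
ee_pos: [0.5209, 0.266, 0.0707]
tool_rot: [[0.454, 0.891, -0.002], [0.891, -0.454, -0.001], [-0.002, -0.001, -1.0]]
wrist_force: [-0.6, -0.3, 0.0]
gripper_width: 0.0501
```

{"fn": "arm_command", "kwargs": {
  "rows": [
    [[0, 0, 0, 0], [0, 0, 0, 0], [0, 0, 0, 0], [0, 0, 0, 0], [0, 0, 0, 0], [0, 0, 0, 0], [0, 0, 0, 0], [0, 0, 0, 0]]
  ],
  "hand": 15,
  "force": 40
}}

```text
time: 7.35
ee_pos: [0.5219, 0.2666, 0.0727]
tool_rot: [[0.454, 0.891, 0.001], [0.891, -0.454, 0.0], [0.001, 0.0, -1.0]]
wrist_force: [0.1, 0.2, 6.3]
gripper_width: 0.0252
```

{"fn": "arm_command", "kwargs": {
  "rows": [
    [[0, 0, -0.3, 0], [0, 0, -0.5, 0], [0, 0, -0.4, 0], [0, 0, 0, 0], [0.5, 0, 0, 0], [0.6, 0, 0, 0], [0.6, 0, 0, 0], [0.6, 0, 0, 0], [0.6, -0.05, 0, 0], [0.38, -0.03, 0, 0], [0, 0, 0, 0], [0, 0, 0, 0]]
  ]
}}

```text
time: 8.55
ee_pos: [0.5568, 0.3401, 0.1018]
tool_rot: [[0.454, 0.891, -0.001], [0.891, -0.454, -0.001], [-0.001, -0.0, -1.0]]
wrist_force: [-0.2, -0.3, -2.1]
gripper_width: 0.025
```

Run:
```python
from h import *
print(ctrl.state()["ee_pos"],ctrl.state()["wrist_force"],ctrl.state()["gripper_width"])
s=frame("scene"); i=s["image"][210:360,215:375].copy()
cv2.imwrite("pics/l3.png",cv2.resize(i,None,fx=3,fy=3,interpolation=cv2.INTER_CUBIC)[:,:,::-1])
```

```text
[0.55683271 0.34005173 0.10183569] [-0.20641148 -0.28238524 -2.06564407] 0.025028416542233416
```

View pics/l3.png

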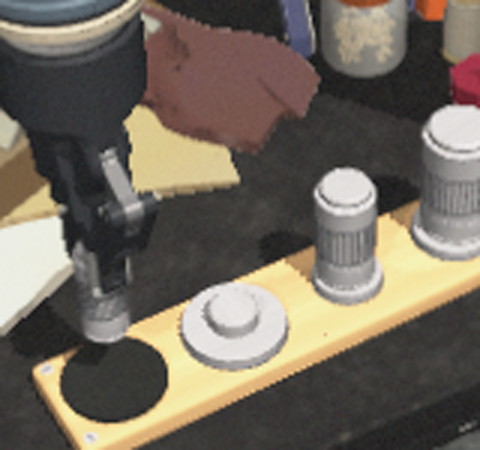

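The small setter hangs upright in the gripper over the pad, and the large base's post is bare at (232,308). I'll lower it onto the pad and release.

{"fn": "arm_command", "kwargs": {
  "rows": [
    [[0, 0, 0.4, 0], [0, 0, 0.4, 0], [0, 0, 0.4, 0], [0, 0, 0.3, 0], [0, 0, 0.2, 0], [0, 0, 0, 0], [0, 0, 0, 0], [0, 0, 0, 0]]
  ]
}}

```text
time: 9.4
ee_pos: [0.5571, 0.3404, 0.0598]
tool_rot: [[0.454, 0.891, 0.0], [0.891, -0.454, 0.0], [0.0, 0.0, -1.0]]
wrist_force: [-0.1, -0.3, -1.2]
gripper_width: 0.0254
```

{"fn": "arm_command", "kwargs": {
  "rows": [
    [[0, 0, 0.04, 0], [0, 0, 0, 0], [0, 0, 0, 0]]
  ]
}}

```text
time: 9.7
ee_pos: [0.5572, 0.3404, 0.0589]
tool_rot: [[0.454, 0.891, 0.0], [0.891, -0.454, 0.0], [0.0, 0.0, -1.0]]
wrist_force: [0.4, 0.9, -0.9]
gripper_width: 0.0256
```

{"fn": "arm_command", "kwargs": {
  "rows": [
    [[0, 0, 0, 0], [0, 0, 0, 0], [0, 0, 0, 0], [0, 0, 0, 0]]
  ],
  "hand": 50
}}

```text
time: 10.1
ee_pos: [0.5571, 0.3404, 0.0588]
tool_rot: [[0.454, 0.891, 0.0], [0.891, -0.454, 0.0], [0.0, 0.0, -1.0]]
wrist_force: [0.1, -0.9, -0.3]
gripper_width: 0.0498
```

{"fn": "arm_command", "kwargs": {
  "rows": [
    [[0, 0, -0.5, 0], [0, 0, -0.8, 0], [0, 0, -1, 0], [0, 0, -1, 0], [0, 0, -1, 0], [0, 0, -1, 0], [-1, 0, -0.5, 0], [-1, -0.5, 0, 0], [-1, -0.5, 0, 0], [-1, -0.5, 0, 0], [-1, 0, 0, 0], [-1, 0, 0, 0], [-1, 0, 0, 0], [-1, 0, 0, 0], [-0.8, 0, 0, 0], [0, 0, 0, 0]]
  ],
  "hand": 70
}}

```text
time: 11.7
ee_pos: [0.4228, 0.1589, 0.2047]
tool_rot: [[0.456, 0.89, 0.0], [0.89, -0.456, -0.002], [-0.001, 0.001, -1.0]]
wrist_force: [-0.0, 0.4, -0.4]
gripper_width: 0.07
```

Run:
```python
from h import *
print(ctrl.state()["ee_pos"])
s=frame("scene"); t=frame("top")
a=cv2.resize(t["image"][165:300,165:355],None,fx=4,fy=4,interpolation=cv2.INTER_CUBIC)
b=cv2.resize(s["image"][225:360,215:405],None,fx=4,fy=4,interpolation=cv2.INTER_CUBIC)
cv2.imwrite("pics/l4t.png",a[:,:,::-1]);cv2.imwrite("pics/l4s.png",b[:,:,::-1])
```

```text
[0.42283416 0.15886416 0.20467865]
```

View pics/l4t.png

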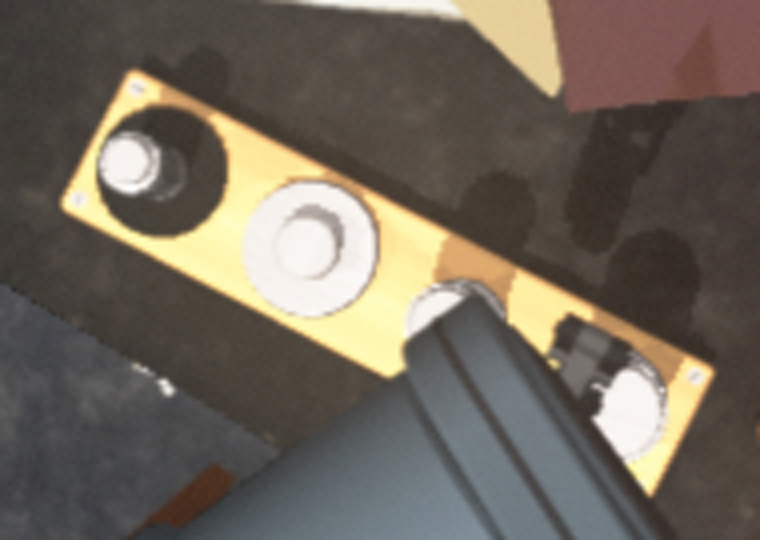

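View pics/l4s.png

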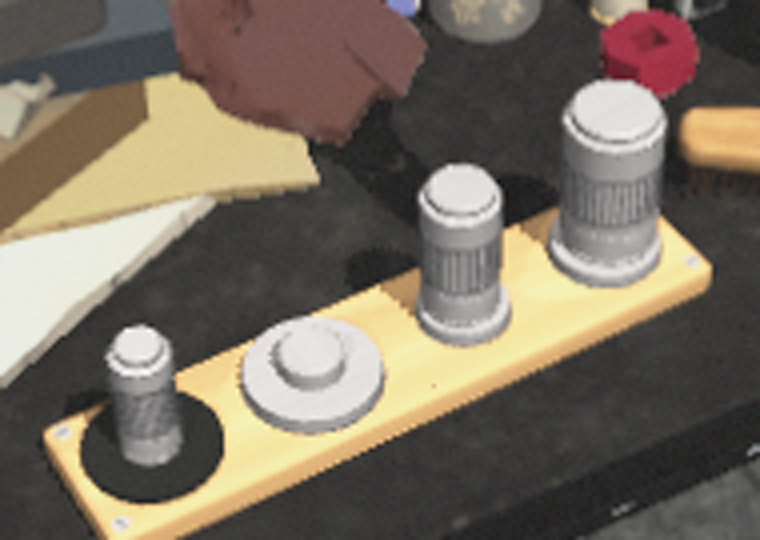

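The small setter stands upright on the pad (scene crop 140,345), and the large base is clear (post at top crop 306,247, scene crop 312,352).

Run:
```python
from h import *
t=frame("top");s=frame("scene")
c=lambda u,v,x,y:((u+.5)/4-.5+x,(v+.5)/4-.5+y)
T=lambda u,v:c(u,v,165,165)
S=lambda u,v:c(u,v,215,225)
for n,a,b,z in(("postL",(306,247),(312,352),.038),("discL",(310,249),(313,378),.026),("small",(128,161),(140,342),.088),("large",(0,0),(617,113),.106),("med",(0,0),(460,188),.098)):
    print(n,tri(t,T(*a),s,S(*b))[0].round(4),plane(t,T(*a),z).round(4),plane(s,S(*b),z).round(4))
print(ctrl.state()["ee_pos"])
```

```text
postL [0.52   0.2681 0.037 ] [0.5216 0.2689 0.038 ] [0.5177 0.2681 0.038 ]
discL [0.5198 0.2688 0.0206] [0.5211 0.2689 0.026 ] [0.5152 0.272  0.026 ]
small [0.5553 0.3395 0.0883] [0.5568 0.3406 0.088 ] [0.5537 0.3387 0.088 ]
large [0.4819 0.3038 0.2765] [0.6249 0.3934 0.106 ] [0.4445 0.125  0.106 ]
med [0.5137 0.321  0.2242] [0.6262 0.3959 0.098 ] [0.4838 0.1975 0.098 ]
[0.42433754 0.16227107 0.20436746]
```

{"fn": "arm_command", "kwargs": {
  "rows": [
    [[-0.3, 0.5, 0, 0], [-0.3, 0.6, 0, 0], [-0.29, 0.5, 0, 0], [0, 0, 0.6, 0], [0, 0, 0.6, 0], [0, 0, 0.6, 0], [0, 0, 0, 0], [0, 0, 0, 0], [0, 0, 0, 0]]
  ]
}}

```text
time: 12.8
ee_pos: [0.4499, 0.124, 0.1595]
tool_rot: [[0.453, 0.891, 0.001], [0.891, -0.453, 0.001], [0.001, 0.001, -1.0]]
wrist_force: [0.3, -0.7, -0.0]
gripper_width: 0.0701
```

Run:
```python
from h import *
print(ctrl.state()["ee_pos"])
s=frame("scene")
cv2.imwrite("pics/l5.png",cv2.resize(s["image"][190:340,265:425],None,fx=3,fy=3,interpolation=cv2.INTER_CUBIC)[:,:,::-1])
print(ctrl.state()["ee_pos"])
```

```text
[0.4498715  0.12395796 0.15947978]
[0.44988144 0.12383714 0.15951689]
```

View pics/l5.png

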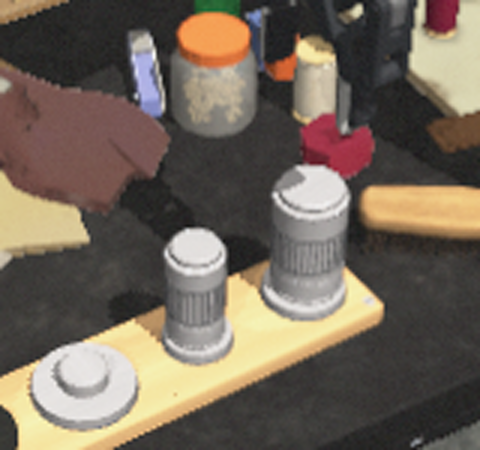

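The large setter is undisturbed at (310,190). The near finger shows at (345,130), so I'll check by projecting where the fingertips should appear.

Run:
```python
from h import *
s=frame("scene");p=np.array([.4499,.1239]);y=np.array([.891,-.453])
for n,X in(("near",[*(p-.035*y),.15]),("far",[*(p+.035*y),.15]),("setter top",[*p,.106]),("near@low",[*(p-.035*y),.106]),("far@low",[*(p+.035*y),.106])):
    print(n,((proj(s,X)[0]+.5-[265,190])*3).round(0))
```

```text
near [344. 162.]
far [276.  99.]
setter top [306. 186.]
near@low [340. 219.]
far@low [274. 155.]
```

{"fn": "arm_command", "kwargs": {
  "rows": [
    [[0, 0, 0.5, 0], [0, 0, 0.6, 0], [0, 0, 0.6, 0], [0, 0, 0.6, 0], [0, 0, 0.6, 0], [0, 0, 0.4, 0], [0, 0, 0.2, 0], [0, 0, 0, 0], [0, 0, 0, 0]]
  ]
}}

```text
time: 13.8
ee_pos: [0.4497, 0.1235, 0.0718]
tool_rot: [[0.454, 0.891, 0.001], [0.891, -0.454, 0.0], [0.0, 0.0, -1.0]]
wrist_force: [0.2, -0.3, 0.2]
gripper_width: 0.0698
```

{"fn": "arm_command", "kwargs": {
  "rows": [
    [[0, 0, 0, 0], [0, 0, 0, 0], [0, 0, 0, 0], [0, 0, 0, 0], [0, 0, 0, 0], [0, 0, 0, 0], [0, 0, 0, 0], [0, 0, 0, 0]]
  ],
  "hand": 35,
  "force": 50
}}

```text
time: 14.6
ee_pos: [0.4497, 0.1236, 0.0721]
tool_rot: [[0.454, 0.891, 0.001], [0.891, -0.454, 0.0], [0.001, 0.001, -1.0]]
wrist_force: [-1.2, 0.8, 7.4]
gripper_width: 0.0455
```

{"fn": "arm_command", "kwargs": {
  "rows": [
    [[0, 0, -0.3, 0], [0, 0, -0.6, 0], [0, 0, -0.7, 0], [0, 0, -0.7, 0], [0, 0, -0.7, 0], [0, 0, -0.6, 0], [0, 0, -0.4, 0], [0.4, 0, 0, 0], [0.8, 0, 0, 0], [0.9, 0, 0, 0], [0.9, 0, 0, 0], [0.9, 0, 0, 0], [0.9, -0.05, 0, 0], [0.8, -0.04, 0, 0], [0.5, 0, 0, 0], [0.36, 0, 0, 0], [0, 0, 0, 0], [0, 0, 0, 0], [0, 0, 0, 0]]
  ]
}}

```text
time: 16.5
ee_pos: [0.5205, 0.2672, 0.1712]
tool_rot: [[0.455, 0.891, -0.0], [0.891, -0.455, -0.001], [-0.001, 0.0, -1.0]]
wrist_force: [-0.4, -0.3, -2.6]
gripper_width: 0.0455
```

{"fn": "arm_command", "kwargs": {
  "rows": [
    [[0.04, 0, 0.5, 0], [0, 0, 0.6, 0], [0, 0, 0.6, 0], [0, 0, 0.6, 0], [0, 0, 0.5, 0], [0, 0, 0, 0], [0, 0, 0, 0], [0, 0, 0, 0]]
  ]
}}

```text
time: 17.3
ee_pos: [0.5215, 0.2694, 0.1019]
tool_rot: [[0.454, 0.891, 0.001], [0.891, -0.454, 0.001], [0.001, 0.001, -1.0]]
wrist_force: [-0.2, -0.7, -3.1]
gripper_width: 0.0449
```

Run:
```python
from h import *
print(ctrl.state()["ee_pos"])
s=frame("scene")
cv2.imwrite("pics/l6.png",cv2.resize(s["image"][255:355,235:335],None,fx=5,fy=5,interpolation=cv2.INTER_CUBIC)[:,:,::-1])
print(ctrl.state()["ee_pos"])
P=[.5213,.2690];E=np.array([-.003,-.001])
for z in(.058,.038,.026): print(z,((proj(s,[*(P+E),z])[0]+.5-[235,255])*5).round(0))
```

```text
[0.52152365 0.26940629 0.10194272]
[0.52156941 0.26941688 0.10202578]
0.058 [287. 251.]
0.038 [289. 290.]
0.026 [291. 313.]
```

View pics/l6.png

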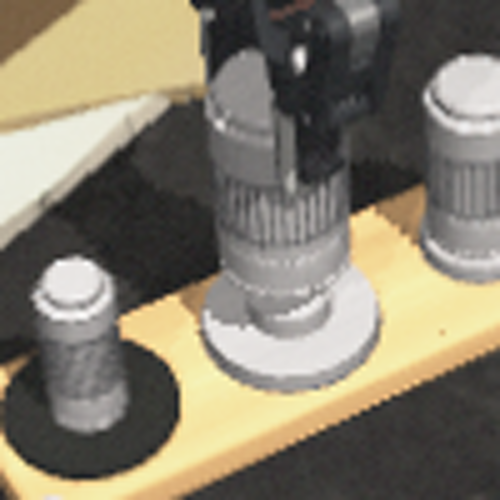

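The large setter hangs centred over its post: tube edges 219–352 against post centre about 289. I'll lower in small steps.

{"fn": "arm_command", "kwargs": {
  "rows": [
    [[0, 0, 0.3, 0], [0, 0, 0.3, 0], [0, 0, 0.2, 0], [0, 0, 0.1, 0], [0, 0, 0.1, 0], [0, 0, 0, 0]]
  ]
}}

```text
time: 17.95
ee_pos: [0.521, 0.2691, 0.0759]
tool_rot: [[0.454, 0.891, -0.0], [0.891, -0.454, -0.0], [-0.0, -0.0, -1.0]]
wrist_force: [0.1, -0.3, -3.6]
gripper_width: 0.0452
```

{"fn": "arm_command", "kwargs": {
  "rows": [
    [[0, 0, 0.08, 0], [0, 0, 0.04, 0], [0, 0, 0, 0], [0, 0, 0, 0]]
  ]
}}

```text
time: 18.35
ee_pos: [0.5212, 0.2692, 0.0734]
tool_rot: [[0.454, 0.891, 0.0], [0.891, -0.454, 0.0], [0.0, 0.0, -1.0]]
wrist_force: [-0.2, -0.6, -2.8]
gripper_width: 0.0453
```

{"fn": "arm_command", "kwargs": {
  "rows": [
    [[0, 0, 0.04, 0], [0, 0, 0, 0], [0, 0, 0, 0]]
  ]
}}

```text
time: 18.65
ee_pos: [0.5212, 0.2692, 0.0724]
tool_rot: [[0.454, 0.891, 0.0], [0.891, -0.454, 0.0], [0.0, 0.0, -1.0]]
wrist_force: [0.3, -1.0, -1.7]
gripper_width: 0.0452
```

{"fn": "arm_command", "kwargs": {
  "rows": [
    [[0, 0, 0, 0], [0, 0, 0, 0], [0, 0, 0, 0], [0, 0, 0, 0], [0, 0, -0.3, 0], [0, 0, -0.5, 0], [0, 0, -0.6, 0], [0, 0, -0.6, 0], [0, 0, -0.6, 0], [0, 0, -0.4, 0], [-0.5, 0, 0, 0], [-0.8, 0, 0, 0], [-0.8, 0.03, 0, 0], [-0.7, 0, 0, 0], [-0.4, 0, 0, 0], [0, 0, 0, 0], [0, 0, 0, 0], [0, 0, 0, 0]]
  ],
  "hand": 62
}}

```text
time: 20.45
ee_pos: [0.4858, 0.1985, 0.1473]
tool_rot: [[0.453, 0.891, 0.0], [0.891, -0.453, 0.001], [0.001, -0.0, -1.0]]
wrist_force: [-0.7, -0.5, 0.3]
gripper_width: 0.0618
```

Run:
```python
from h import *
print(ctrl.state()["ee_pos"])
s=frame("scene")
cv2.imwrite("pics/l7.png",cv2.resize(s["image"][225:355,215:395],None,fx=4,fy=4,interpolation=cv2.INTER_CUBIC)[:,:,::-1])
print(ctrl.state()["ee_pos"])
```

```text
[0.48576263 0.19846365 0.14729631]
[0.48573909 0.19844814 0.14726065]
```

View pics/l7.png

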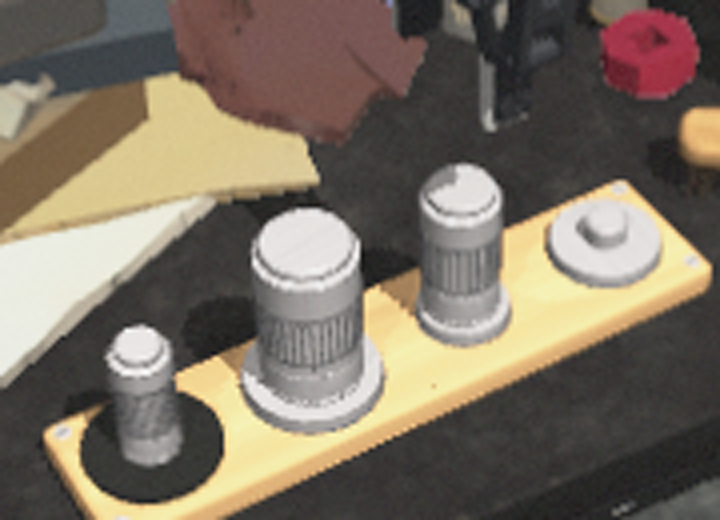

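The large setter stands down on its disc (307,320), the medium setter is untouched (460,190), and the medium base is bare (post 606,222).

Run:
```python
from h import *
s=frame("scene")
S=lambda u,v:((u+.5)/4-.5+215,(v+.5)/4-.5+225)
for n,uv,z in(("postM",(606,216),.038),("discM",(604,240),.026),("med",(461,190),.098),("large",(307,243),.106),("postL(old)",(312,352),.038)): print(n,plane(s,S(*uv),z).round(4))
```

```text
postM [0.448  0.1224 0.038 ]
discM [0.4465 0.1262 0.026 ]
med [0.4827 0.1984 0.098 ]
large [0.5167 0.2681 0.106 ]
postL(old) [0.5177 0.2681 0.038 ]
```

{"fn": "arm_command", "kwargs": {
  "rows": [
    [[0, 0, 0.5, 0], [0, 0, 0.6, 0], [0, 0, 0.6, 0], [0, 0, 0.6, 0], [0, 0, 0.5, 0], [0, 0, 0.3, 0], [0, 0, 0, 0], [0, 0, 0, 0]]
  ]
}}

```text
time: 21.35
ee_pos: [0.4856, 0.1978, 0.0699]
tool_rot: [[0.454, 0.891, 0.0], [0.891, -0.454, 0.0], [0.0, -0.0, -1.0]]
wrist_force: [-0.2, -0.3, 0.2]
gripper_width: 0.0618
```

{"fn": "arm_command", "kwargs": {
  "rows": [
    [[0, 0, 0, 0], [0, 0, 0, 0], [0, 0, 0, 0], [0, 0, 0, 0], [0, 0, 0, 0], [0, 0, 0, 0], [0, 0, 0, 0], [0, 0, 0, 0]]
  ],
  "hand": 25,
  "force": 45
}}

```text
time: 22.15
ee_pos: [0.4859, 0.1979, 0.0706]
tool_rot: [[0.454, 0.891, 0.001], [0.891, -0.454, 0.001], [0.001, 0.001, -1.0]]
wrist_force: [-1.1, 0.3, 6.0]
gripper_width: 0.0347
```

{"fn": "arm_command", "kwargs": {
  "rows": [
    [[0, 0, -0.3, 0], [0, 0, -0.5, 0], [0, 0, -0.5, 0], [0, 0, -0.3, 0], [0, 0, 0, 0], [-0.4, 0, 0, 0], [-0.7, 0, 0, 0], [-0.8, 0, 0, 0], [-0.7, 0, 0, 0], [-0.4, 0, 0, 0], [-0.21, 0, 0, 0], [0, 0, 0.2, 0], [0, 0, 0.2, 0], [0, 0, 0, 0], [0, 0, 0, 0], [0, 0, 0, 0]]
  ]
}}

```text
time: 23.75
ee_pos: [0.4492, 0.1265, 0.0997]
tool_rot: [[0.453, 0.891, -0.0], [0.891, -0.453, 0.0], [0.0, -0.0, -1.0]]
wrist_force: [0.4, -1.0, -2.0]
gripper_width: 0.0348
```

Run:
```python
from h import *
print(ctrl.state()["ee_pos"])
s=frame("scene")
cv2.imwrite("pics/l8.png",cv2.resize(s["image"][220:320,315:415],None,fx=5,fy=5,interpolation=cv2.INTER_CUBIC)[:,:,::-1])
P=[.4492,.1262];E=np.array([-.003,-.001])
for z in(.056,.038,.026): print(z,((proj(s,[*(P+E),z])[0]+.5-[315,220])*5).round(0))
```

```text
[0.44915109 0.12647689 0.09973822]
0.056 [261. 267.]
0.038 [259. 302.]
0.026 [258. 324.]
```

View pics/l8.png

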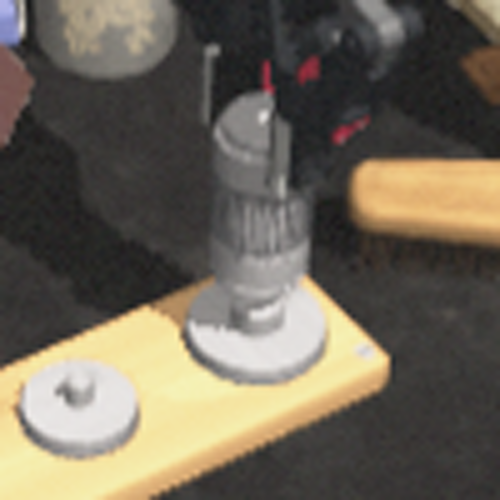

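The medium setter is centred over its base: tube edges 209–310 against disc edges 185–327. The small base is bare, with its post at (80,385).

{"fn": "arm_command", "kwargs": {
  "rows": [
    [[0, 0, 0.3, 0], [0, 0, 0.3, 0], [0, 0, 0.2, 0], [0, 0, 0.1, 0], [0, 0, 0.1, 0], [0, 0, 0.06, 0], [0, 0, 0.04, 0], [0, 0, 0, 0], [0, 0, 0, 0]]
  ]
}}

```text
time: 24.7
ee_pos: [0.4491, 0.1261, 0.0724]
tool_rot: [[0.454, 0.891, 0.0], [0.891, -0.454, 0.0], [0.0, 0.0, -1.0]]
wrist_force: [0.7, 0.5, -1.7]
gripper_width: 0.0353
```

{"fn": "arm_command", "kwargs": {
  "rows": [
    [[0, 0, 0.05, 0], [0, 0, 0, 0], [0, 0, 0, 0]]
  ]
}}

```text
time: 25.0
ee_pos: [0.4491, 0.126, 0.0711]
tool_rot: [[0.454, 0.891, 0.0], [0.891, -0.454, 0.0], [0.0, 0.0, -1.0]]
wrist_force: [-0.7, -0.0, -1.5]
gripper_width: 0.0351
```

{"fn": "arm_command", "kwargs": {
  "rows": [
    [[0, 0, 0, 0], [0, 0, 0, 0], [0, 0, 0, 0], [0, 0, 0, 0], [0, 0, -0.3, 0], [0, 0, -0.5, 0], [0, 0, -0.7, 0], [0, 0, -0.7, 0], [0, 0, -0.6, 0], [0, 0, -0.4, 0]]
  ],
  "hand": 50
}}

```text
time: 26.0
ee_pos: [0.4494, 0.1262, 0.1526]
tool_rot: [[0.454, 0.891, 0.001], [0.891, -0.454, 0.0], [0.001, 0.001, -1.0]]
wrist_force: [-0.4, 0.6, -0.3]
gripper_width: 0.0503
```

{"fn": "arm_command", "kwargs": {
  "rows": [
    [[0.5, 0, 0, 0], [0.9, 0, 0, 0], [1, 0, 0, 0], [1, 0, 0, 0], [1, -0.05, 0, 0], [1, 0, 0, 0], [1, 0, 0, 0], [1, 0, 0, 0], [1, 0, 0, 0], [0.8, 0, 0, 0], [0.4, 0, 0, 0], [0, 0, 0, 0], [0, 0, 0, 0], [0, 0, 0, 0]]
  ]
}}

```text
time: 27.4
ee_pos: [0.5567, 0.3393, 0.1509]
tool_rot: [[0.455, 0.891, -0.0], [0.891, -0.455, -0.001], [-0.001, 0.0, -1.0]]
wrist_force: [0.4, -0.1, 0.1]
gripper_width: 0.0502
```

Run:
```python
from h import *
print(ctrl.state()["ee_pos"])
s=frame("scene")
cv2.imwrite("pics/l9.png",cv2.resize(s["image"][225:355,215:395],None,fx=4,fy=4,interpolation=cv2.INTER_CUBIC)[:,:,::-1])
```

```text
[0.55670692 0.33925613 0.15089767]
```

View pics/l9.png

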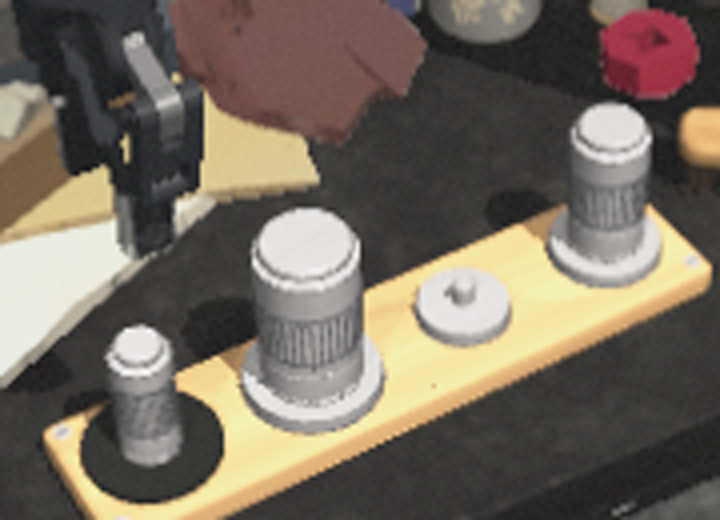

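The medium setter is down on its disc (605,245), the small base is bare (post 463,290), and the small setter waits on the pad (140,345).

{"fn": "arm_command", "kwargs": {
  "rows": [
    [[0.02, 0, 0.5, 0], [0, 0, 0.6, 0], [0, 0, 0.7, 0], [0, 0, 0.7, 0], [0, 0, 0.6, 0], [0, 0, 0.4, 0], [0, 0, 0.19, 0], [0, 0, 0, 0], [0, 0, 0, 0]]
  ]
}}

```text
time: 28.35
ee_pos: [0.5574, 0.3412, 0.0594]
tool_rot: [[0.454, 0.891, 0.001], [0.891, -0.454, 0.001], [0.001, 0.0, -1.0]]
wrist_force: [0.3, 0.1, -0.3]
gripper_width: 0.0499
```

{"fn": "arm_command", "kwargs": {
  "rows": [
    [[0, 0, 0, 0], [0, 0, 0, 0], [0, 0, 0, 0], [0, 0, 0, 0], [0, 0, 0, 0], [0, 0, 0, 0], [0, 0, 0, 0], [0, 0, 0, 0]]
  ],
  "hand": 15,
  "force": 40
}}

```text
time: 29.15
ee_pos: [0.5575, 0.3413, 0.0596]
tool_rot: [[0.454, 0.891, 0.001], [0.891, -0.454, 0.001], [0.001, 0.001, -1.0]]
wrist_force: [-0.7, 0.4, 5.9]
gripper_width: 0.0252
```

Run:
```python
from h import *
s=frame("scene")
S=lambda u,v:((u+.5)/4-.5+215,(v+.5)/4-.5+225)
for n,uv,z in(("postS",(463,279),.038),("discS",(464,300),.026),("small",(140,342),.088)): print(n,plane(s,S(*uv),z).round(4))
```

```text
postS [0.4842 0.1939 0.038 ]
discS [0.4829 0.1951 0.026 ]
small [0.5537 0.3387 0.088 ]
```

{"fn": "arm_command", "kwargs": {
  "rows": [
    [[0, 0, -0.3, 0], [0, 0, -0.6, 0], [0, 0, -0.8, 0], [0, 0, -0.8, 0], [0, 0, -0.8, 0], [0, 0, -0.6, 0], [0, 0, -0.3, 0], [-0.4, 0, 0, 0], [-0.8, 0, 0, 0], [-0.9, 0, 0, 0], [-0.9, 0, 0, 0], [-0.9, 0.04, 0, 0], [-0.9, 0, 0, 0], [-0.8, 0, 0, 0], [-0.5, 0, 0, 0], [-0.31, 0, 0, 0], [0, 0, 0, 0], [0, 0, 0, 0]]
  ]
}}

```text
time: 31.0
ee_pos: [0.4856, 0.1984, 0.1639]
tool_rot: [[0.454, 0.891, 0.0], [0.891, -0.454, 0.001], [0.001, -0.0, -1.0]]
wrist_force: [0.3, 0.5, -2.2]
gripper_width: 0.0253
```

{"fn": "arm_command", "kwargs": {
  "rows": [
    [[0, 0, 0.5, 0], [0, 0, 0.6, 0], [0, 0, 0.6, 0], [0, 0, 0.6, 0], [0, 0, 0.4, 0], [0, 0, 0.2, 0], [0, 0, 0, 0], [0, 0, 0, 0], [0, 0, 0, 0]]
  ]
}}

```text
time: 31.9
ee_pos: [0.4856, 0.1979, 0.0919]
tool_rot: [[0.454, 0.891, 0.001], [0.891, -0.454, 0.0], [0.001, 0.001, -1.0]]
wrist_force: [0.0, -0.5, -1.8]
gripper_width: 0.0254
```

Run:
```python
from h import *
print(ctrl.state()["ee_pos"])
s=frame("scene")
cv2.imwrite("pics/l10.png",cv2.resize(s["image"][230:330,280:380],None,fx=6,fy=6,interpolation=cv2.INTER_CUBIC)[:,:,::-1])
P=[.4853,.1976];E=np.array([-.003,-.001])
for z in(.056,.038,.026): print(z,((proj(s,[*(P+E),z])[0]+.5-[280,230])*6).round(0))
```

```text
[0.48563595 0.19787834 0.09186689]
0.056 [306. 355.]
0.038 [306. 397.]
0.026 [306. 424.]
```

View pics/l10.png

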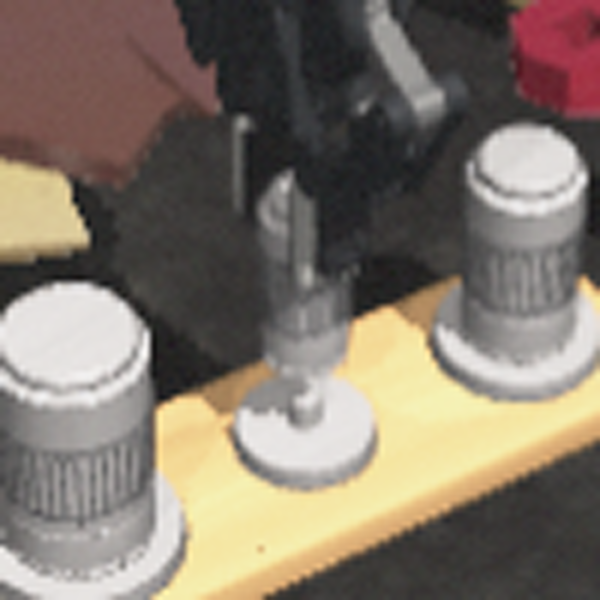

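The small setter is centred over its post: tube edges 263–346, disc 233–377, post about 305. I'll lower it.

{"fn": "arm_command", "kwargs": {
  "rows": [
    [[0, 0, 0.3, 0], [0, 0, 0.25, 0], [0, 0, 0.2, 0], [0, 0, 0.15, 0], [0, 0, 0.1, 0], [0, 0, 0.1, 0], [0, 0, 0.06, 0], [0, 0, 0, 0], [0, 0, 0, 0]]
  ]
}}

```text
time: 32.85
ee_pos: [0.4853, 0.1977, 0.0624]
tool_rot: [[0.454, 0.891, 0.0], [0.891, -0.454, 0.0], [0.0, 0.0, -1.0]]
wrist_force: [-0.3, 0.6, -1.7]
gripper_width: 0.0252
```

Now I'll lower the last millimetre, release, rise and back off towards the robot's right for a final look.

{"fn": "arm_command", "kwargs": {
  "rows": [
    [[0, 0, 0.03, 0], [0, 0, 0, 0], [0, 0, 0, 0]]
  ]
}}

```text
time: 33.15
ee_pos: [0.4854, 0.1977, 0.0617]
tool_rot: [[0.454, 0.891, 0.0], [0.891, -0.454, 0.0], [0.0, 0.0, -1.0]]
wrist_force: [-0.3, 1.2, 0.1]
gripper_width: 0.0255
```

{"fn": "arm_command", "kwargs": {
  "rows": [
    [[0, 0, 0, 0], [0, 0, 0, 0], [0, 0, 0, 0], [0, 0, 0, 0], [0, 0, -0.3, 0], [0, 0, -0.6, 0], [0, 0, -0.8, 0], [0, 0, -1, 0], [0, 0, -1, 0], [0, 0, -1, 0], [0, 0, -1, 0], [0, 0, -0.6, 0]]
  ],
  "hand": 50
}}

```text
time: 34.35
ee_pos: [0.4856, 0.198, 0.2216]
tool_rot: [[0.454, 0.891, 0.002], [0.891, -0.454, 0.001], [0.002, 0.002, -1.0]]
wrist_force: [0.4, 0.3, -0.4]
gripper_width: 0.0498
```

{"fn": "arm_command", "kwargs": {
  "rows": [
    [[-1, 0.4, 0, 0], [-1, 0.4, 0, 0], [-1, 0.4, 0, 0], [-1, 0.4, 0, 0], [-1, 0.4, 0, 0], [-1, 0.4, 0, 0], [-1, 0.4, 0, 0], [-1, 0.4, 0, 0], [-1, 0.4, 0, 0], [-1, 0.4, 0, 0], [-1, 0.4, 0, 0], [-1, 0.4, 0, 0], [-1, 0.4, 0, 0], [-1, 0.4, 0, 0], [-1, 0.4, 0, 0], [-1, 0.4, 0, 0], [0, 0, 0, 0], [0, 0, 0, 0], [0, 0, 0, 0]]
  ]
}}

```text
time: 36.25
ee_pos: [0.4464, -0.2304, 0.2193]
tool_rot: [[0.453, 0.892, 0.0], [0.892, -0.453, 0.0], [0.001, 0.0, -1.0]]
wrist_force: [-0.7, -0.2, -0.3]
gripper_width: 0.0503
```

Run:
```python
from h import *
print(ctrl.state()["ee_pos"],ctrl.state()["time"])
s=frame("scene");t=frame("top")
A=cv2.resize(t["image"][145:345,170:430],(520,400),interpolation=cv2.INTER_CUBIC)[:300]
B=cv2.resize(s["image"][190:360,215:455],(800,567),interpolation=cv2.INTER_CUBIC)
cv2.imwrite("pics/end_s.png",B[:,:,::-1]);cv2.imwrite("pics/end_t.png",cv2.resize(t["image"][165:325,165:405],(800,533),interpolation=cv2.INTER_CUBIC)[:,:,::-1])
```

```text
[ 0.44638012 -0.23040099  0.21933894] 36.25
```

View pics/end_s.png

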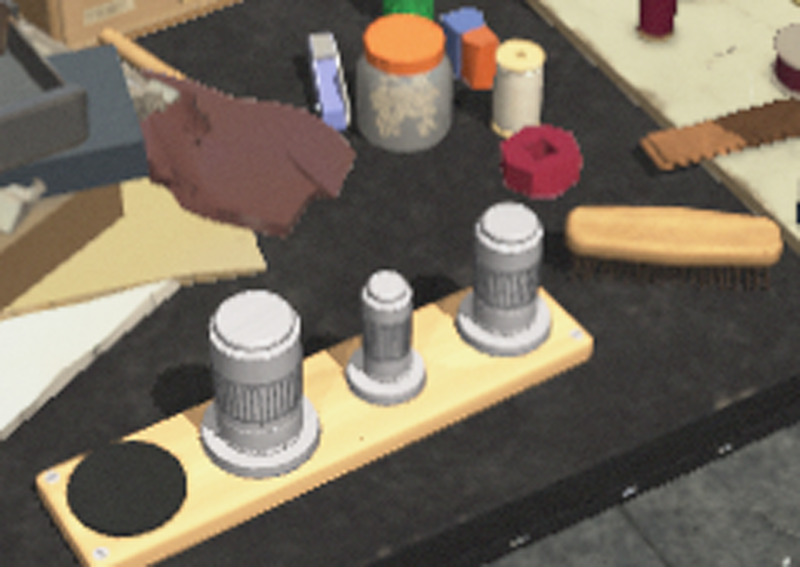

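View pics/end_t.png

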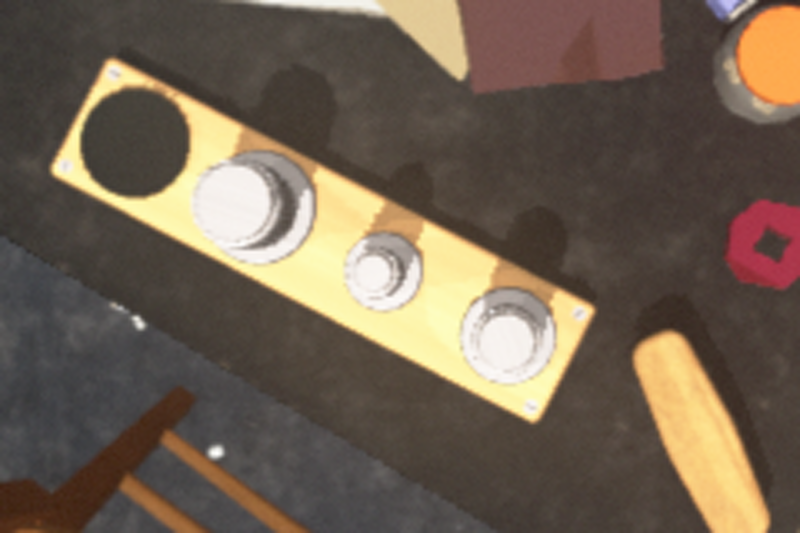

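Each setter now stands on its own base, the pad is empty, and the jar and brush haven't moved. I'll check the seated heights, then hand in.

Run:
```python
from h import *
s=frame("scene");t=frame("top")
k=.3
T=lambda u,v:((u+.5)*k-.5+165,(v+.5)*k-.5+165)
S=lambda u,v:((u+.5)*k-.5+215,(v+.5)*k-.5+190)
for n,a,b,h,P in(("small",(375,271),(388,289),.090,(.4853,.1976)),("med",(504,339),(509,225),.098,(.4492,.1262)),("large",(235,204),(257,323),.106,(.5213,.269))):
    p,e=tri(t,T(*a),s,S(*b)); print(n,p.round(4),"expect z",h,"xy off",(plane(t,T(*a),h)[:2]-P).round(4))
ctrl.sign_off()
```

```text
small [0.4839 0.1963 0.0858] expect z 0.09 xy off [ 0.0004 -0.0006]
med [0.4486 0.1274 0.0957] expect z 0.098 xy off [0.0016 0.0024]
large [0.5182 0.2683 0.1029] expect z 0.106 xy off [-0.0017 -0.0003]
the job is handed in; nothing more can be done
```

All three setters are now on their own bases, and I handed the job in at about 36 s of the 102 s allowed. I parked the small one on the pad, moved the large and then the medium to their bases, and put the small on its base last.

- **Position and height:** in the top view each axis is within 3 mm of its post (limit 5 mm). The setter tops measured 2–4 mm below the expected seated height, so none is perched on a post. I put that shortfall down to the camera calibration and reading the pixels by eye.
- **Surroundings:** the last pictures show all three upright, the pad empty, and the gripper clear. The jar and brush look unmoved; I judged that by eye.
- **Forces and pictures:** wrist force stayed below 8 N in every reading. I viewed 17 pictures, three over the budget of 14.
- **Disagreements:** the scene camera read about 3 mm off the top camera. The top camera agreed with the robot's own position, so I used it and corrected the scene view to match. One early triangulation of a board screw was 40 mm off because I matched two different screws, and I did not use it.

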